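# Snap the lid onto the ointment jar and hold it pressed

### The job

The ointment jar in the stand on the dispensary counter is still open: pick up the green snap lid, set it squarely on the jar's neck and press it straight down until it clicks over the catches and is fully home. Do not let up after the click: keep pushing down on it about as hard as the click took, and finish while still holding it pressed like that. Leave the blue lid, the mortar, the bottle and the closed jar where they are.

Things in the scene. Friction and masses are not known exactly. Their poses are not given: they have to be found in the camera images.
- green_lid: the green snap lid, loose, lying on the counter right way up: a flat round disc 48 mm across and 12 mm thick (16-sided rim, white disc on top), 30 g. Origin at the centre of its underside, z up. It is hollow below: 9 mm deep, with an inner bead 34 mm across at the lower edge; the top plate is 3 mm thick and can be pushed on near its middle.
- jar: the white jar, 44 mm across, fixed in a round stand: dark base 110 mm across and 10 mm high, green cup 56 mm across up to 32 mm, then the jar up to its shoulder at 70 mm. Jar and stand do not move. Origin on the counter, under the jar's centre.
- jar_seat (a point): centre of the jar's flat shoulder, 70 mm above the counter, z up; the lid's underside rests on it when home. A grey stud 30 mm across stands up 8 mm from it, inside the lid.
- jar_catches (a point): centre of the ring of four orange sprung catches round the stud (38 mm across), 6 mm above the shoulder. A lid laid on within 2 mm of centre first rests loose on them, underside 7 to 8 mm above the shoulder. Pushing it down takes some 10 N over about 2 mm, then it snaps: resistance drops and the catches pull the lid down by themselves, until it bears on the shoulder.
- blue_lid: a second lid of the same shape and size, but blue, lying on the counter at least 80 mm nearer to or farther from the robot in x than the green one (origin at the centre of its underside); not needed, stays where it is
- mortar: white mortar bowl 100 mm across and 65 mm high, standing on the counter, origin at the centre of its underside; stays where it is
- amber_bottle: amber bottle 50 mm across and 120 mm high standing behind the lids, origin at the centre of its underside; stays where it is
- closed_jar: white jar with white cap, 48 mm across and 75 mm high, standing behind the lids, origin at the centre of its underside; stays where it is

How it is judged:
By the outcome, as a careful person would: the job done as asked, in the order asked, and still so for the second after the job is handed in, while the arm keeps its last pose, push and grip.
It also fails if it takes over 45 s, if anything falls off the work surface, if the arm or the gripper's body presses on something with over 40 N, if the wrist force passes 120 N, or if a joint passes its speed limit or range.

### The arm

A 6-joint arm with a two-finger parallel gripper is mounted at the origin on the work surface. World frame = base frame: x ahead of the robot, y to its left, z up, the work surface at z = 0. Lengths are in mm, angles in rad, forces in N, time in s.
With the tool pointing down it reaches from about 300 to 775 mm from the base axis. Payload 14.6 kg.
Tool frame: the origin (TCP) lies between the finger pads; the fingertips stand manip.tip_reach ahead of it and the grasp point (between the pads) lies 5 mm behind it (manip.tip_reach is the distance from the TCP to the fingertips, in mm); z points along the fingers, y is the line along which they close (so a half turn about z gives the same grasp; the last joint's range is limited). The gripper opens to 94 mm and grips with 3 to 60 N. Pads are 16 mm wide; open, the fingers measure 119 mm over their backs; the gripper's body (75 mm by 177 mm) begins 78 mm behind the grasp point.
Start: joints at [-1.385, 0.3, 1.521, -0, 1.321, -0.067], TCP at [137.557, -532.51, 219.446] pointing down, gripper open.
Joint ranges: [-3.03, 3.03], [-0.79, 2.21], [0.23, 2.52], [-1.04, 4.18], [0, 3.07], [-2.55, 2.55]. Speed limits (rad/s): [2.22, 2.22, 2.57, 3.14, 3.14, 3.14].

### API

Orientations are given as [roll, pitch, yaw] about the fixed x, y, z axes, in that order (R = Rz(yaw) Ry(pitch) Rx(roll)).
In Python, from cell import manip gives the robot as it stands. The module is installed in compiled form; this text tells all that it offers.
- The arm moves only by the shell command python3 -m creep 'ROWS' [FORCE]. ROWS is JSON, a list of rows, each a list of 3 entries, a list of its own where there are three numbers: the opening, from -1 (shut) to 1 (fully open), then the shift along the tool's x, y, z in cm, then the turn about the tool's z in units of 5 degrees (1.0 is 5 degrees). In form: [[grip, [tx, ty, tz], roll], ...]. A call has 1 to 12 rows; each row is the pose to reach, as a shift and turn from the pose commanded when the call began, along the tool's axes at that moment; what a row does not reach only later rows make up. A row lasts 1/10 s, in which the tool goes at most 50 mm and 8.59 degrees, less where a joint would pass 70% of its speed; a pose out of reach is approached as far as the arm can. A call with a gripper value outside its range is refused whole. The fingers move at their own pace and stop on an object; FORCE is the grip in N (left out, the last holds). Time passes only in rows, so rows that repeat a pose let the fingers close. It gives the time, the measured TCP pose, the force, the opening and the grip force at its end, in the units of the state.
- manip.read_state(): the state, without advancing time (a new reading comes with each control period).
- manip.camera(name): name is "scene" or "side" or "wrist"; returns the picture (420x560x3 uint8, red, green, blue); there is no depth.
- manip.camera_params(name): a dict with "fovy" (degrees; the focal length in pixels is half the picture's height over the tangent of half this angle, whatever the lens; pixels are square), "cx", "cy" (the principal point, pixels), "origin" and "attitude" of the camera in the world. Camera axes: x right, y down, z forward; pixel columns grow to the right and rows downward; lengths in mm; the calibration is good to about 2 mm. A picture is of the moment at which its call begins: read the wrist's pose just before it. camera_params takes no time and is no camera call; for the wrist camera it gives the pose at the moment of the call.
- manip.sign_off(): hands the job in; it is judged then, once.
The state is a dict: "clock": time; "joints": joint angles; "qd": joint speeds; "effort": joint torques, N m; "eef_pos": TCP position; "eef_rot": TCP orientation; "wrist_force": force on the tool from outside, world axes, zero at the start; "moment": the same for the moment, N m; "finger_gap": finger opening in mm; "finger_force": force on a finger pad.
Only numpy, scipy, OpenCV 4.12 (cv2) and the standard library are available. Lean on these libraries where they do the work, as an engineer would, in place of code of your own. Each camera call takes 0.05 s, during which the arm holds its last target. There are 200 camera calls.

## Working session

There is one attempt and no reset: what is moved stays moved. The work goes in short steps, Python scripts to look and compute and a shell command to move; the robot and the scene stay as the last step left them, time stands still between calls to the robot, and variables do not carry over. Pictures are saved under pics/ and viewed, at most 10 in all, crops included, and the job is handed in when it is done.

```bash
mkdir -p pics
python3 - <<'E'
from cell import manip
import cv2,numpy as np
s=manip.read_state();print({k:np.round(v,3).tolist() for k,v in s.items()},manip.tip_reach)
ims=[]
for n in("scene","side"):
    p=manip.camera_params(n);print(n,p)
    im=manip.camera(n)[:,:,::-1].copy();cv2.imwrite(f"pics/{n}0.png",im);ims.append(im)
E
```

```text
{'clock': 0.0, 'joints': [-1.385, 0.3, 1.522, -0.0, 1.321, -0.067], 'qd': [0.001, -0.001, -0.0, -0.0, 0.002, 0.0], 'effort': [0.003, -53.18, -35.274, 0.071, 0.024, -0.0], 'eef_pos': [137.528, -532.28, 218.889], 'eef_rot': [-3.14, -0.0, 0.253], 'wrist_force': [-0.153, 0.43, -0.406], 'moment': [-0.001, -0.011, -0.026], 'finger_force': 0.0, 'finger_gap': 94.268} 14.0
scene {'fovy': 56.63412588788421, 'cx': 283.53425649285936, 'cy': 212.04703280939958, 'origin': array([949.98752545, 521.94073659, 472.77146988]), 'attitude': array([-2.14164536e+00,  4.13329994e-04,  2.58497248e+00])}
side {'fovy': 47.16255419687286, 'cx': 281.28385880450855, 'cy': 216.14003349381755, 'origin': array([ 303.59230238, -615.70364426,  609.69873126]), 'attitude': array([-2.21901655, -0.01085968, -0.45368185])}
```

View pics/scene0.png

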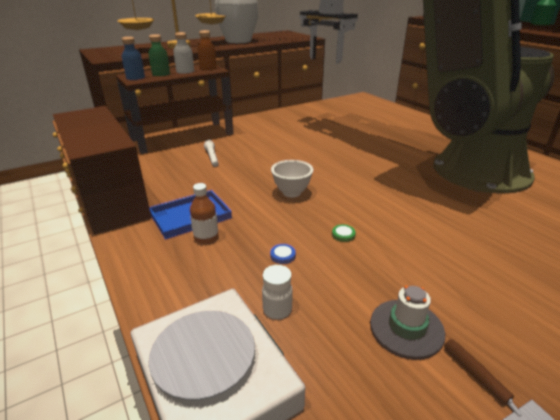

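View pics/side0.png

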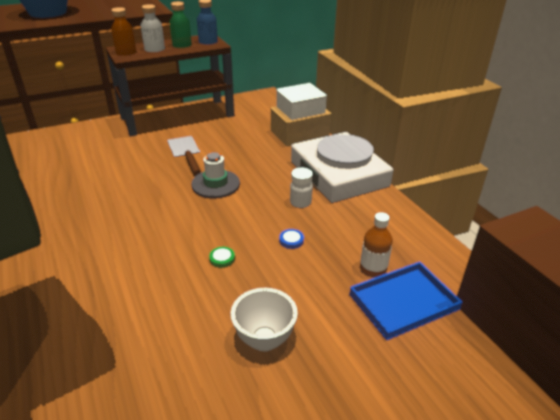

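The scene view shows the green lid at about (344,233), the blue lid at (283,253), the jar in its stand at (413,305) and the mortar at (292,180). In the side view the green lid is at (222,257), the jar at (214,168), the blue lid at (291,238) and the mortar at (264,320).

```bash
cat > h.py <<'E'
from cell import manip
import cv2,numpy as np
from scipy.spatial.transform import Rotation as R
def ray(p,u,v):
    f=210/np.tan(np.radians(p["fovy"])/2)
    d=R.from_euler('xyz',p["attitude"]).apply([(u-p["cx"])/f,(v-p["cy"])/f,1])
    return np.array(p["origin"]),d
def onz(p,u,v,z):
    o,d=ray(p,u,v);return o+d*(z-o[2])/d[2]
def cross(rays):
    A=np.zeros((3,3));b=np.zeros(3)
    for o,d in rays:
        d=d/np.linalg.norm(d);P=np.eye(3)-np.outer(d,d);A+=P;b+=P@o
    x=np.linalg.solve(A,b)
    return x
def blob(mask,near=None,amin=20,hull=True):
    cs,_=cv2.findContours(mask.astype(np.uint8),cv2.RETR_EXTERNAL,cv2.CHAIN_APPROX_NONE)
    cs=[c for c in cs if cv2.contourArea(c)>amin]
    if near is not None: c=min(cs,key=lambda c:np.hypot(*(c[:,0].mean(0)-near)))
    else: c=max(cs,key=cv2.contourArea)
    return c
def hsv(rgb): return cv2.cvtColor(rgb,cv2.COLOR_RGB2HSV)
E
python3 - <<'E'
from h import *
W={}
for n,g,b,j in(("scene",(344,233),(283,253),(413,325)),("side",(222,257),(291,238),(214,183))):
    im=cv2.imread(f"pics/{n}0.png")[:,:,::-1].copy();p=manip.camera_params(n);H=hsv(im)
    green=(H[...,0]>45)&(H[...,0]<90)&(H[...,1]>110)
    blue=(H[...,0]>105)&(H[...,0]<130)&(H[...,1]>110)
    for nm,m,nr in(("green",green,g),("blue",blue,b),("cup",green,j)):
        try:
            c=blob(m,nr,12);e=cv2.fitEllipse(c);print(n,nm,np.round(e[0],1),np.round(e[1],1),onz(p,*e[0],6 if nm!="cup" else 20).round(1))
        except Exception as x:print(n,nm,x)
    dark=(H[...,2]<75)&(H[...,1]<120)
    c=blob(dark,j,50);e=cv2.fitEllipse(cv2.convexHull(c));print(n,"base",np.round(e,1) if 0 else e,onz(p,*e[0],10).round(1))
p1,p2=manip.camera_params("scene"),manip.camera_params("side")
print("stud tri",cross([ray(p1,415,294),ray(p2,214,157)]))
w=manip.camera("wrist");print(manip.camera_params("wrist"));cv2.imwrite("pics/w0.png",w[:,:,::-1])
a=cv2.imread("pics/scene0.png")[270:370,360:460];b=cv2.imread("pics/side0.png")[130:230,165:265]
cv2.imwrite("pics/c0.png",np.hstack([cv2.resize(a,(400,400)),cv2.resize(b,(400,400))]))
E
```

```text
scene green [343.5 231.4] [13.4 20.9] [500.3  32.3   6. ]
scene blue [282.5 252.1] [14.6 21.9] [642.6  23.8   6. ]
scene cup [343.5 231.4] [13.4 20.9] [513.8  47.   20. ]
scene base ((407.7599182128906, 324.57177734375), (29.408632278442383, 39.85182189941406), 112.19710540771484) [576.4 277.5  10. ]
side green [221.4 255.4] [18.3 22.3] [504.   36.1   6. ]
side blue [291.2 237.3] [15.8 21.2] [646.2  27.6   6. ]
side cup [221.4 255.4] [18.3 22.3] [499.4  20.9  20. ]
side base ((214.59681701660156, 181.1429443359375), (12.605755805969238, 24.850173950195312), 87.1622314453125) [576.9 276.5  10. ]
stud tri [578.69951148 276.66243284  73.41824543]
{'fovy': 66.33810558070506, 'cx': 280.7429353182596, 'cy': 212.64161427659963, 'origin': array([ 209.2736819 , -513.95065928,  383.29261757]), 'attitude': array([ 2.88527760e+00,  1.10080376e-03, -1.31829956e+00])}
```

View pics/c0.png

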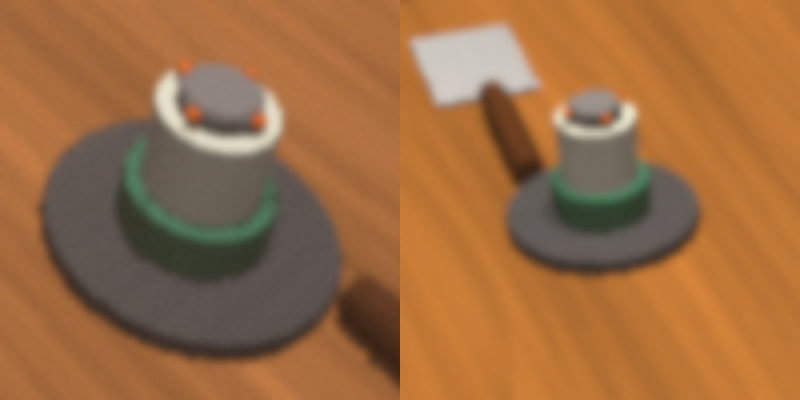

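View pics/w0.png

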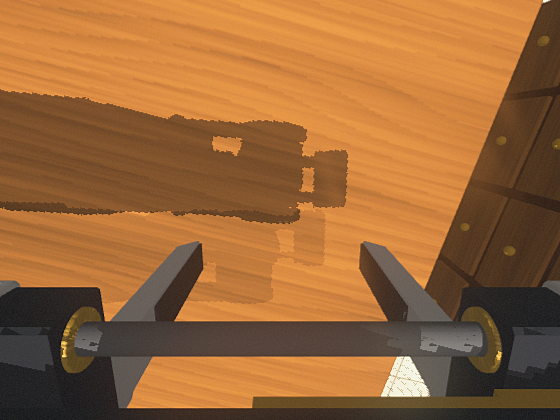

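The crops show the stud centred on the jar, with four orange catches and nothing on the stand. The wrist view looks down between the open fingers, with the tips at about (200,245) and (362,245). Rough positions are the lid at (502,34) and the jar at (577,277). I'll move above the lid for a close look.

```bash
python3 -m creep '[[1,[3,-2.8,0],0],[1,[7,-6.4,0],0],[1,[10.5,-9.6,0],0],[1,[14,-12.9,0],0],[1,[17.5,-16.1,0],0],[1,[21,-19.4,0],0],[1,[24.5,-22.6,0],0],[1,[28,-25.8,0],0],[1,[31.5,-29,0],0],[1,[35,-32.3,0],0],[1,[38.5,-35.5,0],0],[1,[42,-38.8,0],0]]' 50
python3 -m creep '[[1,[3.5,-3.3,0],0],[1,[6,-5.5,0],0],[1,[7.4,-6.9,0],0],[1,[7.4,-6.9,0],0],[1,[7.4,-6.9,0],0]]'
python3 - <<'E'
from h import *
s=manip.read_state();p=manip.camera_params("wrist");im=manip.camera("wrist");cv2.imwrite("pics/w1.png",im[:,:,::-1])
print(s["clock"],s["eef_pos"],s["eef_rot"],s["wrist_force"],p)
H=hsv(im);m=(H[...,0]>45)&(H[...,0]<90)&(H[...,1]>110)
c=cv2.convexHull(blob(m));e=cv2.fitEllipse(c);print(e,onz(p,*e[0],12),onz(p,*e[0],6))
for n,uv in(("scene",(292,170)),("side",(264,308))): print("mortar",onz(manip.camera_params(n),*uv,65))
E
```

```text
clock: 1.35
eef_pos: [447.8, -49.8, 219.5]
eef_rot: [3.141, -0.0, 0.253]
wrist_force: [1.3, -1.1, 0.7]
finger_gap: 93.8
finger_force: 0.0
clock: 1.85
eef_pos: [501.2, 33.3, 219.1]
eef_rot: [-3.142, 0.001, 0.253]
wrist_force: [-0.1, -0.1, 0.1]
finger_gap: 94.1
finger_force: 0.0
1.85 [501.20914991  33.34489428 219.11185968] [-3.14151577e+00  8.47710095e-04  2.53489759e-01] [-0.05273317 -0.05158243  0.06332483] {'fovy': 66.33810558070506, 'cx': 280.7429353182596, 'cy': 212.64161427659963, 'origin': array([573.05931689,  51.93012223, 383.31615893]), 'attitude': array([ 2.88441773e+00,  3.07123851e-04, -1.31767271e+00])}
((280.620361328125, 189.56895446777344), (39.73626708984375, 40.06270980834961), 16.540199279785156) [505.54012524  34.73109296  12.        ] [504.4491004   34.45317838   6.        ]
mortar [ 502.25370247 -160.62516808   65.        ]
mortar [ 500.88326539 -165.54980532   65.        ]
```

View pics/w1.png

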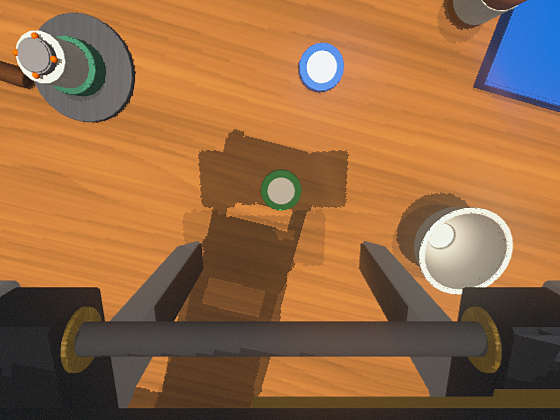

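The wrist view shows the green lid at (281,190), the blue lid at (321,67), the jar at about (38,55) and the mortar at (465,245), well clear of the fingers. I'll descend with a small correction and look again.

```bash
python3 -m creep '[[1,[0.2,0,2.5],0],[1,[0.4,0,6],0],[1,[0.4,0,9.5],0],[1,[0.4,0,12],0],[1,[0.4,0,13],0],[1,[0.4,0,13],0],[1,[0.4,0,13],0]]'
python3 - <<'E'
from h import *
s=manip.read_state();p=manip.camera_params("wrist");im=manip.camera("wrist");cv2.imwrite("pics/w2.png",im[:,:,::-1])
print(s["clock"],s["eef_pos"],s["eef_rot"])
H=hsv(im);m=(H[...,0]>45)&(H[...,0]<90)&(H[...,1]>110)
c=cv2.convexHull(blob(m));e=cv2.fitEllipse(c);print(e,onz(p,*e[0],12))
x,y,w,h=cv2.boundingRect(c);roi=np.zeros(m.shape,bool);roi[y:y+h,x:x+w]=1
c2=blob(roi&(H[...,1]<90));e2=cv2.fitEllipse(c2);P=onz(p,*e2[0],12);print(e2,P)
d=P-s["eef_pos"];print("tool delta",R.from_euler('xyz',s["eef_rot"]).inv().apply(d))
# flats: hull vertices angles in world
ap=cv2.approxPolyDP(c,1.5,True)[:,0];print([np.degrees(np.arctan2(*(onz(p,*q,12)-P)[1::-1])).round(0) for q in ap])
E
```

```text
clock: 2.6
eef_pos: [506.0, 34.1, 90.7]
eef_rot: [3.141, -0.002, 0.252]
wrist_force: [0.2, -0.5, 0.9]
finger_gap: 94.0
finger_force: 0.0
2.6 [505.9668066   34.10674518  90.73533245] [ 3.14118672e+00 -1.59740024e-03  2.52165026e-01]
((279.97369384765625, 224.89517211914062), (59.1964225769043, 59.68080139160156), 63.375038146972656) [506.2840362   34.87681505  12.        ]
((279.9804382324219, 226.94078063964844), (38.30165481567383, 40.208927154541016), 88.55792999267578) [504.64940486  34.45162528  12.        ]
tool delta [-1.31546058 -0.69462644 78.73305611]
[np.float64(20.0), np.float64(2.0), np.float64(-19.0), np.float64(-39.0), np.float64(-72.0), np.float64(-92.0), np.float64(-116.0), np.float64(-141.0), np.float64(-156.0), np.float64(-176.0), np.float64(165.0), np.float64(142.0), np.float64(107.0), np.float64(82.0), np.float64(61.0), np.float64(40.0)]
```

```bash
python3 -m creep '[[1,[-0.1,0,2],0],[1,[-0.1,-0.05,4.5],0],[1,[-0.1,-0.05,6.2],0],[1,[-0.1,-0.05,7.0],0],[1,[-0.1,-0.05,7.2],0],[1,[-0.1,-0.05,7.2],0]]'
python3 -m creep '[[-0.2,[0,0,0],0],[-0.2,[0,0,0],0],[-1,[0,0,0],0],[-1,[0,0,0],0],[-1,[0,0,0],0],[-1,[0,0,0],0],[-1,[0,0,0],0],[-1,[0,0,0],0]]' 50
```

```text
clock: 3.25
eef_pos: [504.8, 34.7, 18.3]
eef_rot: [3.141, -0.001, 0.253]
wrist_force: [0.5, 0.7, -0.4]
finger_gap: 94.1
finger_force: 0.0
clock: 4.05
eef_pos: [504.3, 34.7, 17.4]
eef_rot: [3.142, 0.0, 0.253]
wrist_force: [0.5, -0.2, 0.4]
finger_gap: 46.5
finger_force: 50.0
```

```bash
python3 -m creep '[[-1,[0,0,-1],0],[-1,[0,0,-3],0],[-1,[0,0,-6],0],[-1,[0.5,-1,-9],0],[-1,[1.5,-3.5,-11.5],0],[-1,[3,-7,-13],0],[-1,[4.5,-10.8,-13],0],[-1,[6.2,-14.5,-13],0],[-1,[7.5,-17.8,-13],0],[-1,[8.6,-20.2,-13],0],[-1,[9.2,-21.6,-13],0],[-1,[9.2,-21.6,-13],0]]'
python3 -m creep '[[-1,[0,0,0],0],[-1,[0,0,0],0],[-1,[0,0,0],0]]'
cat > look.py <<'E'
from h import *
import sys
s=manip.read_state();p=manip.camera_params("wrist");im=manip.camera("wrist");cv2.imwrite(f"pics/{sys.argv[1]}.png",im[:,:,::-1])
print(s["clock"],s["eef_pos"].round(2),s["eef_rot"].round(4),s["wrist_force"],s["finger_gap"])
np.save(sys.argv[1]+".npy",np.r_[p["origin"],p["attitude"],s["eef_pos"],s["eef_rot"]])
E
python3 look.py w3
```

```text
clock: 5.25
eef_pos: [539.2, 267.9, 147.6]
eef_rot: [-3.141, -0.0, 0.254]
wrist_force: [-0.1, -0.3, -1.1]
finger_gap: 46.7
finger_force: 50.0
clock: 5.55
eef_pos: [539.5, 265.9, 147.7]
eef_rot: [-3.142, -0.0, 0.252]
wrist_force: [-0.4, 0.3, -1.2]
finger_gap: 47.0
finger_force: 50.0
5.55 [539.52 265.88 147.68] [-3.1416e+00 -1.0000e-04  2.5160e-01] [-0.35094613  0.30658939 -1.16758317] 47.03842097352457
```

View pics/w3.png

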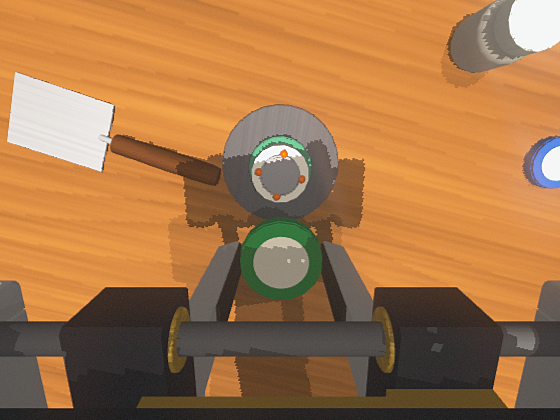

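The wrist view shows the lid gripped squarely, with its white disc at (281,262). The jar top is in full view, with its four catches at about (284,154), (258,172), (302,179) and (276,198). Next I'll measure both from this picture.

```bash
cat > meas.py <<'E'
from h import *
import sys
n=sys.argv[1];near=eval(sys.argv[2]);d=np.load(n+".npy");p=manip.camera_params("wrist");p["origin"]=d[:3];p["attitude"]=d[3:6];pos=d[6:9];Rt=R.from_euler('xyz',d[9:12])
im=cv2.imread(f"pics/{n}.png")[:,:,::-1].copy();H=hsv(im).astype(int)
ztop=pos[2]-17.4+12
def near_(m,q,r): 
    yy,xx=np.mgrid[:420,:560];return m&(np.hypot(xx-q[0],yy-q[1])<r)
g=(H[...,0]>45)&(H[...,0]<90)&(H[...,1]>110)
wl=blob(near_(~g&(H[...,1]<70)&(H[...,2]>110),(281,262),34),(281,262),200)
e=cv2.fitEllipse(cv2.convexHull(wl));L=onz(p,*e[0],ztop);print("lid",e,L,"tool",Rt.inv().apply(L-pos))
o=near_((H[...,0]<14)&(H[...,1]>190)&(H[...,2]>150),near,32).astype(np.uint8)
k,_,st,ce=cv2.connectedComponentsWithStats(o);C=[ce[i] for i in range(1,k) if st[i,4]>8];print("catches",np.round(C,1),[int(st[i,4]) for i in range(1,k)])
W=np.array([onz(p,*c,76) for c in C]);J=W.mean(0)
print(W.round(1),"c",J);
if len(W)>=3: (cx,cy),r=cv2.minEnclosingCircle(W[:,:2].astype(np.float32));print("circ",cx,cy,r)
s=near_((H[...,1]<60)&(H[...,2]<190)&(H[...,2]>70),near,30);
ring=blob(near_((H[...,1]<60)&(H[...,2]>190),near,36),near,50);e3=cv2.fitEllipse(cv2.convexHull(ring));print("ring",e3,onz(p,*e3[0],70))
print("tool delta lid->catches",Rt.inv().apply(J-L),"vs tcp",Rt.inv().apply(J-pos))
E
python3 meas.py w3 '(280,176)'
python3 -c "
import cv2;a=cv2.imread('pics/w3.png')[120:310,210:350];cv2.imwrite('pics/w3c.png',cv2.resize(a,None,fx=3,fy=3))"
```

```text
lid ((280.6819763183594, 262.28900146484375), (51.478355407714844, 55.86476135253906), 89.4343032836914) [539.88337941 266.06927043 142.27659738] tool [ 0.40200688 -0.08837947  5.40003683]
catches [[258.2 171.5]
 [301.6 178.7]
 [276.2 196.6]] [2, 3, 2, 1, 29, 29, 27]
[[577.5 292.8  76. ]
 [580.3 260.5  76. ]
 [562.5 275.4  76. ]] c [573.44443092 276.22687083  76.        ]
circ 578.686279296875 276.6270446777344 16.187116622924805
ring ((279.83001708984375, 172.27944946289062), (54.85050582885742, 55.849273681640625), 107.44392395019531) [580.11912893 277.08739065  70.        ]
tool delta lid->catches [35.02705703 -1.48400201 66.27979631] vs tcp [35.42906391 -1.57238148 71.67983315]
```

View pics/w3c.png

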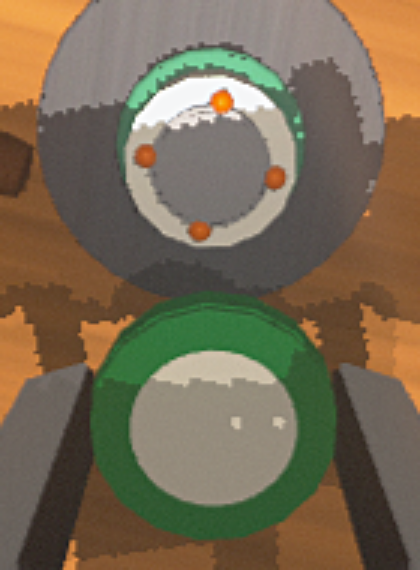

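Catch midpoints put the jar axis at (578.8, 276.7). That agrees with the scene/side triangulation of (578.7, 276.7). I'll move above it and check.

```bash
python3 -m creep '[[-1,[1,0,0],0],[-1,[2.4,-0.05,0],0],[-1,[3.5,-0.06,0.5],0],[-1,[4.03,-0.06,1.5],0],[-1,[4.03,-0.06,3],0],[-1,[4.03,-0.06,4],0],[-1,[4.03,-0.06,4.2],0],[-1,[4.03,-0.06,4.2],0],[-1,[4.03,-0.06,4.2],0],[-1,[4.03,-0.06,4.2],0]]'
python3 look.py w4
python3 - <<'E'
from h import *
a=[]
for n,y,x in(("scene",240,360),("side",115,165)):
    im=manip.camera(n)[:,:,::-1];cv2.imwrite(f"pics/{n}4.png",im);a.append(cv2.resize(im[y:y+100,x:x+100],(400,400)))
cv2.imwrite("pics/c4.png",np.hstack(a))
E
```

```text
clock: 6.6
eef_pos: [578.4, 277.7, 106.1]
eef_rot: [-3.141, -0.001, 0.253]
wrist_force: [-0.3, 0.5, -1.4]
finger_gap: 46.9
finger_force: 50.0
6.6 [578.42 277.67 106.13] [-3.1415e+00 -1.0000e-03  2.5290e-01] [-0.3002908   0.5182628  -1.39888211] 46.90857281679396
```

View pics/c4.png

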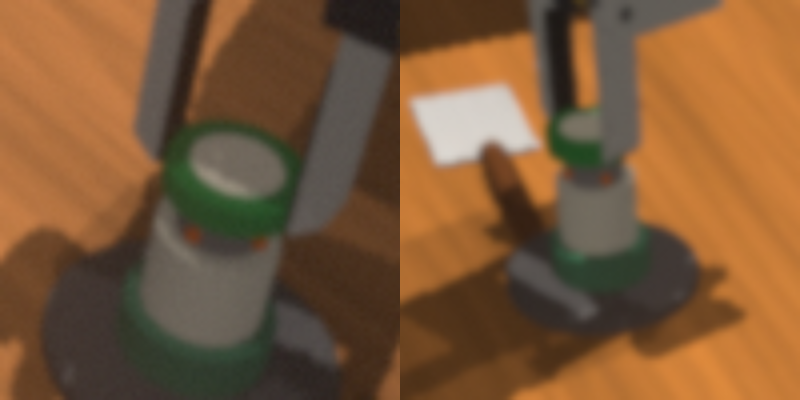

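The lid is held level just above the catches and looks nearly concentric with the jar. One pose reading was about 1 mm off the commanded pose, so I'll check the relative offset in both fixed cameras.

Run:
```python
from h import *
S=[]
for i in range(6):
    manip.camera("wrist");s=manip.read_state();S.append(np.r_[s["eef_pos"],s["wrist_force"]])
S=np.array(S);print(S.mean(0).round(2),S.std(0).round(2))
zt=S[:,2].mean()-5.4
def ell(m,q,r,amin=20):
    yy,xx=np.mgrid[:420,:560];c=blob(m&(np.hypot(xx-q[0],yy-q[1])<r),q,amin);return cv2.fitEllipse(cv2.convexHull(c)),cv2.boundingRect(c)
J=[];L=[]
for n,js,ls in(("scene",(415,295),(419,281)),("side",(214,159),(209,147))):
    p=manip.camera_params(n)
    im0=cv2.imread(f"pics/{n}0.png")[:,:,::-1].copy();H0=hsv(im0)
    im4=cv2.imread(f"pics/{n}4.png")[:,:,::-1].copy();H4=hsv(im4)
    ej,bj=ell((H0[...,1]<70)&(H0[...,2]<165)&(H0[...,2]>90),js,9)
    er,br=ell((H0[...,1]<95)&(H0[...,2]>100),js,22)
    ew,bw=ell((H4[...,1]<75)&(H4[...,2]>110),ls,14)
    eg,bg=ell((H4[...,1]>110)&(H4[...,0]>45)&(H4[...,0]<90),ls,24)
    print(n,"stud",np.round(ej[0],1),np.round(ej[1],1),onz(p,*ej[0],78).round(1),"whitejar",np.round(er[0],1),br)
    print("  disc",np.round(ew[0],1),np.round(ew[1],1),onz(p,*ew[0],zt).round(1),"rim",np.round(eg[0],1),np.round(eg[1],1),onz(p,*eg[0],zt-6).round(1))
```

```text
[ 5.7829e+02  2.7757e+02  1.0558e+02  1.5000e-01  2.5000e-01 -4.6000e-01] [0.02 0.02 0.09 0.43 0.55 0.36]
scene stud [415.3 293.6] [13.6 17.7] [580.  279.6  78. ] whitejar [412.9 301.3] (394, 286, 37, 31)
  disc [417.9 281.5] [13.2 20.6] [579.7 278.7 100.2] rim [416.2 285.4] [22.7 32.4] [581.7 279.   94.2]
side stud [212.9 157.5] [ 9.2 12.9] [574.5 265.7  78. ] whitejar [214.8 166.9] (201, 153, 30, 28)
  disc [211.1 146. ] [ 5.3 10. ] [576.2 277.5 100.2] rim [207.8 150.7] [ 8.  13.5] [566.1 271.2  94.2]
```

The settled pose is steady, so the earlier look was taken while the arm was still swaying. I'll back off, settle and measure again.

```bash
python3 -m creep '[[-1,[0,0,-1],0],[-1,[-0.5,0,-2.5],0],[-1,[-2,0,-3.7],0],[-1,[-3.2,0,-4.2],0],[-1,[-3.8,0,-4.2],0],[-1,[-4,0,-4.2],0],[-1,[-4,0,-4.2],0],[-1,[-4,0,-4.2],0],[-1,[-4,0,-4.2],0],[-1,[-4,0,-4.2],0],[-1,[-4,0,-4.2],0],[-1,[-4,0,-4.2],0]]'
python3 -m creep '[[-1,[0,0,0],0],[-1,[0,0,0],0],[-1,[0,0,0],0],[-1,[0,0,0],0]]'
sed -i 's/H\[...,0\]<14)&(H\[...,1\]>190)&(H\[...,2\]>150)/H[...,0]<14)\&(H[...,1]>170)\&(H[...,2]>120)/; s/>8\]/>8]/; s/^J_=.*//' meas.py
python3 look.py w5; python3 meas.py w5 '(280,176)'; python3 look.py w6; python3 meas.py w6 '(280,176)'
```

```text
clock: 8.25
eef_pos: [539.6, 267.5, 147.3]
eef_rot: [3.142, 0.0, 0.253]
wrist_force: [0.1, -0.3, -0.0]
finger_gap: 47.1
finger_force: 50.0
clock: 8.65
eef_pos: [539.5, 267.5, 147.5]
eef_rot: [3.142, -0.0, 0.253]
wrist_force: [0.3, 0.5, -0.3]
finger_gap: 47.0
finger_force: 50.0
8.65 [539.54 267.54 147.48] [ 3.1416 -0.      0.2528] [ 0.26485689  0.45762162 -0.30967973] 46.96531844876325
lid ((280.6937561035156, 262.28082275390625), (51.50236511230469, 55.749305725097656), 90.09095764160156) [539.90308478 267.75354204 142.07595846] tool [ 0.40934332 -0.11576817  5.40000384]
catches [[286.9 152.8]
 [260.5 172.1]
 [303.6 179.7]
 [278.5 197.2]] [10, 1, 1, 1, 36, 32, 32]
[[595.8 277.6  76. ]
 [577.5 292.8  76. ]
 [580.  260.7  76. ]
 [562.5 275.3  76. ]] c [578.95449436 276.58675034  76.        ]
circ 579.1822509765625 276.4324951171875 16.6911678314209
ring ((284.2901916503906, 165.04293823242188), (37.58401107788086, 52.14762878417969), 107.77916717529297) [586.21643728 276.94987237  70.        ]
tool delta lid->catches [40.0187103   1.21423177 66.07646263] vs tcp [40.42805362  1.0984636  71.47646647]
8.7 [539.55 267.54 147.47] [-3.1416e+00 -1.0000e-04  2.5270e-01] [-0.07270824 -0.35476034 -1.83153984] 46.598820970146484
lid ((280.6634826660156, 262.25518798828125), (51.59415054321289, 55.778419494628906), 90.00311279296875) [539.91010682 267.77293259 142.06694068] tool [ 0.40868332 -0.139329    5.40002543]
catches [[260.4 172.1]
 [303.6 179.7]
 [278.4 197.3]] [8, 1, 1, 1, 1, 37, 32, 31]
[[577.5 292.8  76. ]
 [580.  260.7  76. ]
 [562.5 275.4  76. ]] c [573.33620384 276.29807345  76.        ]
circ 578.5738525390625 276.7481689453125 16.130056381225586
ring ((283.7096252441406, 166.4532470703125), (40.76082229614258, 52.67223358154297), 107.07609558105469) [585.08930496 277.10519215  70.        ]
tool delta lid->catches [34.49206786  0.10505112 66.06897047] vs tcp [ 3.49007512e+01 -3.42778869e-02  7.14689959e+01]
```

The swing is confirmed: the jar is still at (578.8, 276.7), and the remaining shift is 39.9 mm in tool x and +1.0 mm in tool y.

```bash
python3 -m creep '[[-1,[0.8,0.05,0],0],[-1,[2.2,0.1,0],0],[-1,[3.4,0.1,0.5],0],[-1,[3.9,0.1,1.5],0],[-1,[3.99,0.1,3],0],[-1,[3.99,0.1,4],0],[-1,[3.99,0.1,4.5],0],[-1,[3.99,0.1,4.5],0],[-1,[3.99,0.1,4.5],0],[-1,[3.99,0.1,4.5],0],[-1,[3.99,0.1,4.5],0],[-1,[3.99,0.1,4.5],0]]'
python3 -m creep '[[-1,[0,0,0],0],[-1,[0,0,0.2],0],[-1,[0,0,0.4],0],[-1,[0,0,0.6],0],[-1,[0,0,0.6],0],[-1,[0,0,0.6],0]]' 55
```

```text
clock: 9.95
eef_pos: [578.5, 276.6, 102.8]
eef_rot: [-3.141, -0.001, 0.253]
wrist_force: [-0.1, -0.1, 0.2]
finger_gap: 47.0
finger_force: 50.0
clock: 10.55
eef_pos: [578.4, 276.6, 96.3]
eef_rot: [3.142, 0.0, 0.253]
wrist_force: [0.4, 0.0, -0.4]
finger_gap: 46.8
finger_force: 55.0
```

```bash
python3 -m creep '[[-1,[0,0,0.05],0],[-1,[0,0,0.1],0],[-1,[0,0,0.1],0],[-1,[0,0,0.1],0]]'
python3 -m creep '[[-1,[0,0,0.05],0],[-1,[0,0,0.1],0],[-1,[0,0,0.1],0],[-1,[0,0,0.1],0]]'
```

```text
clock: 10.95
eef_pos: [578.4, 276.6, 95.5]
eef_rot: [-3.142, -0.0, 0.253]
wrist_force: [0.4, -0.0, -0.7]
finger_gap: 46.9
finger_force: 55.0
clock: 11.35
eef_pos: [578.6, 276.6, 94.7]
eef_rot: [-3.142, -0.001, 0.253]
wrist_force: [0.8, 0.6, 2.2]
finger_gap: 47.0
finger_force: 55.0
```

Contact came at the expected height, with a 2 N push. I'll press on in 0.5–1 mm steps.

```bash
for i in 1; do python3 -m creep '[[-1,[0,0,0.05],0],[-1,[0,0,0.1],0],[-1,[0,0,0.1],0],[-1,[0,0,0.1],0]]' | grep -E "pos|wrist"; done
python3 -m creep '[[-1,[0,0,0.05],0],[-1,[0,0,0.1],0],[-1,[0,0,0.1],0],[-1,[0,0,0.1],0]]' | grep -E "pos|wrist"
```

```text
eef_pos: [578.8, 276.7, 94.2]
wrist_force: [-0.1, -0.7, 5.7]
eef_pos: [579.1, 276.8, 93.9]
wrist_force: [-0.3, 0.5, 10.8]
```

```bash
python3 -m creep '[[-1,[0,0,0.05],0],[-1,[0,0,0.05],0],[-1,[0,0,0.05],0]]' | grep -E "pos|wrist|rot"
python3 -m creep '[[-1,[0,0,0.05],0],[-1,[0,0,0.05],0],[-1,[0,0,0.05],0]]' | grep -E "pos|wrist|rot"
```

```text
eef_pos: [579.2, 276.9, 93.6]
eef_rot: [-3.141, -0.003, 0.253]
wrist_force: [0.2, -0.5, 11.7]
eef_pos: [579.3, 276.9, 93.3]
eef_rot: [-3.141, -0.003, 0.253]
wrist_force: [0.3, -0.9, 12.6]
```

```bash
python3 -m creep '[[-1,[-0.05,0,0.03],0],[-1,[-0.06,0.02,0.05],0],[-1,[-0.06,0.02,0.05],0]]' | grep -E "pos|wrist|rot"
python3 -m creep '[[-1,[0,0,0.05],0],[-1,[0,0,0.05],0],[-1,[0,0,0.05],0]]' | grep -E "pos|wrist|rot"
```

```text
eef_pos: [578.9, 276.7, 92.8]
eef_rot: [-3.141, -0.004, 0.253]
wrist_force: [1.1, 1.2, 12.5]
eef_pos: [578.7, 276.6, 91.7]
eef_rot: [-3.141, -0.003, 0.253]
wrist_force: [2.2, 0.9, 7.7]
```

Resistance is dropping from its 12.6 N peak as the catches give way. I'll follow it down to the shoulder.

```bash
python3 -m creep '[[-1,[0,0,0.05],0],[-1,[0,0,0.1],0],[-1,[0,0,0.1],0],[-1,[0,0,0.1],0]]' | grep -E "pos|wrist|rot"
python3 -m creep '[[-1,[0,0,0.05],0],[-1,[0,0,0.1],0],[-1,[0,0,0.1],0],[-1,[0,0,0.1],0]]' | grep -E "pos|wrist|rot"
python3 -m creep '[[-1,[0,0,0.05],0],[-1,[0,0,0.1],0],[-1,[0,0,0.1],0],[-1,[0,0,0.1],0]]' | grep -E "pos|wrist|rot"
```

```text
eef_pos: [577.4, 276.1, 88.2]
eef_rot: [3.141, 0.002, 0.253]
wrist_force: [2.7, 0.2, -6.4]
eef_pos: [577.6, 276.1, 88.2]
eef_rot: [3.142, 0.001, 0.253]
wrist_force: [-0.1, 0.6, -6.4]
eef_pos: [578.0, 276.2, 87.7]
eef_rot: [-3.142, -0.0, 0.253]
wrist_force: [0.3, 1.2, -1.6]
```

It has snapped, and the lid now bears on the shoulder (underside about 70 mm). Next I build up the holding push.

```bash
python3 -m creep '[[-1,[0,0,0.05],0],[-1,[0,0,0.1],0],[-1,[0,0,0.1],0],[-1,[0,0,0.1],0]]' | grep -E "pos|wrist|rot"
python3 -m creep '[[-1,[0,0,0.05],0],[-1,[0,0,0.06],0],[-1,[0,0,0.06],0],[-1,[0,0,0.06],0]]' | grep -E "pos|wrist|rot|force"
```

```text
eef_pos: [578.1, 276.3, 87.2]
eef_rot: [-3.142, -0.001, 0.253]
wrist_force: [-1.4, -0.7, 4.9]
eef_pos: [578.1, 276.3, 87.2]
eef_rot: [-3.142, -0.001, 0.253]
wrist_force: [-4.6, -1.7, 9.7]
finger_force: 55.0
```

```bash
python3 -m creep '[[-1,[-0.03,0,0.03],0],[-1,[-0.03,0,0.04],0],[-1,[-0.03,0,0.04],0],[-1,[-0.03,0,0.04],0],[-1,[-0.03,0,0.04],0]]' | grep -E "pos|wrist|rot|force"
python3 - <<'E'
from h import *
F=[];a=[]
for n,y,x in(("scene",240,360),("side",115,165)):
    im=manip.camera(n)[:,:,::-1];a.append(cv2.resize(im[y:y+100,x:x+100],(400,400)))
cv2.imwrite("pics/c7.png",np.hstack(a))
for i in range(10): manip.camera("wrist");s=manip.read_state();F.append(np.r_[s["wrist_force"],s["eef_pos"]])
print(np.mean(F,0).round(2),np.std(F,0).round(2),s["clock"])
E
```

```text
eef_pos: [578.1, 276.3, 87.2]
eef_rot: [-3.141, -0.002, 0.253]
wrist_force: [-3.6, -2.3, 12.3]
finger_force: 55.0
[ -3.72  -2.    11.93 578.1  276.29  87.16] [0.34 0.58 0.41 0.01 0.02 0.01] 16.45
```

View pics/c7.png

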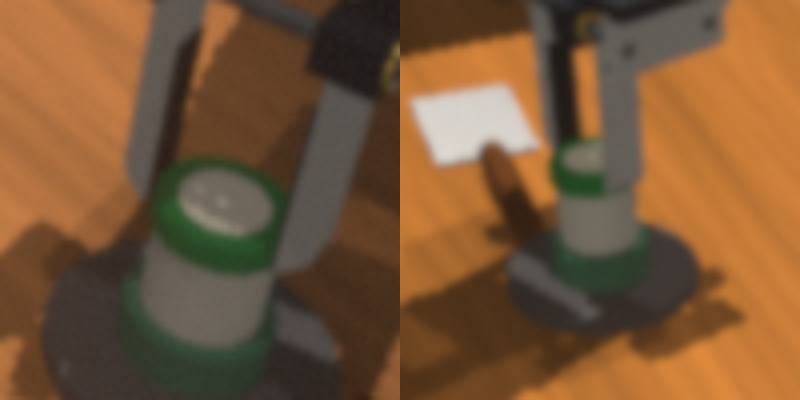

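Both views show the lid flat on the shoulder with no gap or catches visible. The push is steady at 12 N, close to the 12.6 N click peak, so I'm handing in.

```bash
python3 -c "
from cell import manip;print(manip.sign_off())"
```

```text
the job is handed in; nothing more can be done
None
```

The green lid is clicked fully home on the jar and was handed in at about 16.5 s, still gripped and pressed down with a steady 12 N (the click peaked at 12.6 N); I moved nothing else, though I took no final picture of the other objects.

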